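# Offer up the fold-down hanger to its hinge and hold it for pinning

### The arm

A 7-joint arm with a two-finger parallel gripper is mounted at the origin on the work surface. World frame = base frame: x ahead of the robot, y to its left, z up, the work surface at z = 0. Lengths are in m, angles in rad, forces in N, time in s.
With the tool pointing down it reaches from about 0.425 to 0.925 m from the base axis. Payload 6.8 kg.
Tool frame: the origin (TCP) lies on the centre line of the jaws, within the pads' length; the fingertips stand ahead of it and the grasp point (between the pads) lies 11 mm behind it (r.tcp_to_tips is the z of the fingertips in the tool frame, in m); z points along the fingers, y is the line along which they close (so a half turn about z gives the same grasp; the last joint's range is limited). The gripper opens to 85 mm and grips with 20 to 120 N. Pads are 22 mm wide; open, the fingers measure 114 mm over their backs; the gripper's body (76 mm by 85 mm) begins 54 mm behind the grasp point. The pads swing forward as they close: fully open they stand 13 mm farther back than shut.
Start: joints at [-1.212, 0.477, 0.022, 1.555, -0.011, 1.109, -0.083], TCP at [0.304, 0.603, 0.239] pointing down, gripper open.
Joint ranges: [-2.96, 2.96], [-0.34, 2.1], [-1.41, 1.46], [0.24, 2.44], [-1.37, 4.51], [0.17, 1.92], [-2.96, 2.96]. Speed limits (rad/s): [2.39, 2.39, 3.14, 3.14, 3.14, 3.14, 3.14].

### API

Orientations are given as a rotation vector (axis times angle).
In Python, from bench import r, optics gives the robot as it stands.
- The arm moves only by the shell command python3 -m creep 'ROWS' [FORCE]. ROWS is a JSON object whose one key "rows" holds a list of rows, each a list of 7 numbers: the shift along the tool's x, y, z in units of 25 mm (1.0 is 25 mm), then the turn, a rotation vector about the tool's x, y, z in units of 8 degrees (1.0 is 8 degrees), then the finger opening in mm, from 0 to 85.4. A call has 1 to 10 rows; each row is the pose to reach, as a shift and turn from the pose commanded when the call began, along the tool's axes at that moment; what a row does not reach only later rows make up. A row lasts 1/8 s, in which the tool goes at most 62.5 mm and 10.7 degrees, less where a joint would pass 70% of its speed; a pose out of reach is approached as far as the arm can. A call with a gripper value outside its range is refused whole. The fingers move at their own pace and stop on an object; FORCE is the grip in N (left out, the last holds). Time passes only in rows, so rows that repeat a pose let the fingers close. It gives the time, the measured TCP pose, the force, the opening and the grip force at its end, in the units of the state.
- r.get_obs(): the state, without advancing time (a new reading comes with each control period).
- optics.grab_frame(name): name is "scene" or "top"; returns a dict with "color" (480x640x3 uint8, blue, green, red), "K" (3x3 intrinsics, pixels), "dist_coeffs" ([k1, k2, p1, p2, k3] as OpenCV has them; the pictures are not rectified), "R" (3x3) and "t" (3): a world point X has camera coordinates R X + t. Camera axes: x right, y down, z forward; pixel columns grow to the right and rows downward; lengths in m; the calibration is good to about 2 mm. A picture is of the moment at which its call begins. There is no depth.
- r.hand_in(): hands the job in; it is judged then, once.
The state is a dict: "clock": time; "joints": joint angles; "qvel": joint speeds; "tau": joint torques, N m; "tcp_pos": TCP position; "orientation": TCP orientation; "contact_force": force on the tool from outside, world axes, zero at the start; "moment": the same for the moment, N m; "grip_width": finger opening in m; "gripper_force": force on a finger pad.
Only numpy, scipy, OpenCV 4.12 (cv2) and the standard library are available. Lean on these libraries where they do the work, as an engineer would, in place of code of your own. Each camera call takes 0.05 s, during which the arm holds its last target. There are 200 camera calls.

### The job

Draw the hinge bolt on the peg rail fully back by its thumb grip, then pick up the loose fold-down hanger and bring its end knuckle in between the two knuckles of the rail's bracket, with the hanger level and pointing straight out from the rail, so that all three holes line up. Finish while still holding it there in the gripper, steady and neither resting on nor pressing against the bracket, so that I can shoot the bolt through. Leave the other things on the counter where they are.

Things in the scene. Friction and masses are not known exactly. Their poses are not given: they have to be found in the camera images.
- rail: Beech peg rail on two steel posts, fixed; board 470 long, top edge 170 mm above the counter, with three dowels and a jamb block with an aluminium hinge bracket. Origin on the counter straight below the middle of the hinge axis. z up; x along rail and hinge axis (bolt at -x, dowels at +x); y straight out from the rail, where the hanger shall point. Board at y -66 to -46 mm.
- bracket_eye (a point): Middle of the bracket's hinge axis, 150 mm above the counter, axes as the rail's. Two fixed knuckles (24 mm outside, 14 mm hole, 20 long) stand on the axis at x -33 to -13 and 13 to 33; the 26 mm gap between takes the hanger's knuckle, 3 mm free each side and 2.5 mm free to the leaf plate behind when centred. Open in front and below.
- leaf_face (a point): Middle of the face of the bracket's fixed leaf plate, 14.5 mm behind the hinge axis, 140 mm above the counter; axes as the rail's. The plate is 44 high. In the rail's frame the jamb block behind is at x -150 to 45, y -46 to -17, top at z 165; the dowels, 16 thick, at x 85, 150, 215, reach out to y 12 and up to z 142 mm.
- bolt (a joint): Hinge bolt, a 7 mm steel rod with a rounded nose, sliding on the hinge axis. 0 m: shot, through both knuckles; grows as it is drawn back towards -x of the rail; 0.056 m: fully back on its stop, nose inside the near knuckle, gap clear. Starts at 0 to 0.025, blocking the gap. Friction of about 2 N keeps it where it is left.
- bolt_grip (a point): Centre of the top of the bolt's upright thumb grip: a round dark steel knob 14 mm in diameter, 27 tall, on an 8 mm stem; its top is 40 mm above the rod's axis, 190 above the counter. In the rail's frame at x = -62 mm - joint value, y = 0. Bolt guides and jamb block beside it reach up to 158 and 165 mm.
- hanger: Loose hanger lying upright on the counter: beech bar 22 wide (x), 200 long (y -70 to 130), 36 high, 0.13 to 0.2 kg, with an aluminium hinge leaf and knuckle on its -y end; a stop heel under the knuckle, 8 thick, 20 wide, reaches to y -102. Origin under the bar at the place to grip, near its centre of mass; z up, y along the bar away from the knuckle. In place its axes are parallel to the rail's.
- hanger_eye (a point): Centre of the hole of the hanger's knuckle (24 mm outside, 14 mm hole, 20 mm long along the hanger's x): at y -90, z 21 mm in the hanger's frame. Axes as the hanger's.
- hanger_grip (a point): Place to grip: middle of the top of the bar, straight above the hanger's origin (z 36 mm). Two upright dowels, 12 thick, stand at y 60 and 115 and rise 30 mm above the bar; from y -60 to 45 its top is clear. The centre of mass lies at about y 9 mm.
- chestpiece: Bystander: teal stethoscope chestpiece, 47 mm disc, 26 high, with a short steel stem; lies on the counter, origin centre of its underside.
- stapler: Bystander: grey plastic stapler 150 x 36 x 55 mm; origin centre of its underside.
- jar: Bystander: blue glass jar with a cork lid, 72 mm diameter, 100 high; origin centre of its underside.
Mind the look-alikes: they are no part of the job. What is meant by the hanger is not green, and is the smaller of those in its own colour.

How it is judged:
By the outcome, as a careful person would: the job done as asked, in the order asked, and still so for the second after the job is handed in, while the arm keeps its last pose, push and grip.
It also fails if it takes over 50 s, if anything falls off the work surface, if the arm or the gripper's body presses on something with over 40 N, if the wrist force passes 120 N, or if a joint passes its speed limit or range.

## Working session

There is one attempt and no reset: what is moved stays moved. The work goes in short steps, Python scripts to look and compute and a shell command to move; the robot and the scene stay as the last step left them, time stands still between calls to the robot, and variables do not carry over. Pictures are saved under pics/ and viewed, at most 10 in all, crops included, and the job is handed in when it is done.

```bash
ls; mkdir -p pics; python3 - <<'E'
from bench import r, optics
import cv2, numpy as np
for n in("scene","top"):
    f=optics.grab_frame(n); cv2.imwrite(f"pics/{n}0.png",f["color"])
    np.savez(f"{n}.npz",**f)
    print(n,np.round(f["K"],1).tolist(),np.round(f["dist_coeffs"],3),(-f["R"].T@f["t"]).round(3),f["R"].round(2).tolist())
o=r.get_obs();print(o["clock"],o["tcp_pos"],o["orientation"],r.tcp_to_tips)
E
```

```text
pics
scene [[448.5, 0.0, 322.8], [0.0, 448.5, 234.3], [0.0, 0.0, 1.0]] [-0.026  0.     0.     0.     0.   ] [ 0.807 -0.591  0.891] [[0.88, 0.48, 0.01], [0.37, -0.65, -0.66], [-0.31, 0.58, -0.75]]
top [[470.9, 0.0, 322.1], [0.0, 470.9, 239.5], [0.0, 0.0, 1.0]] [0.019 0.    0.    0.    0.   ] [ 0.318 -0.019  1.025] [[0.02, -1.0, 0.03], [-0.98, -0.02, -0.19], [0.19, -0.02, -0.98]]
0.1 [0.30357399 0.6023105  0.23844678] [-7.26603756e-01 -3.05615556e+00  2.52741048e-03] 0.008
```

View pics/scene0.png

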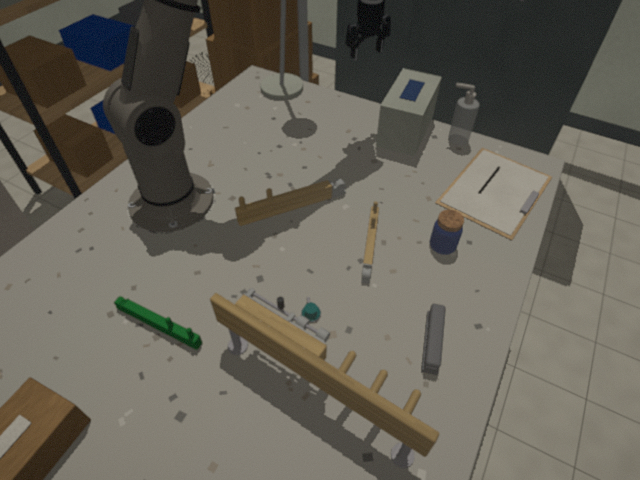

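View pics/top0.png

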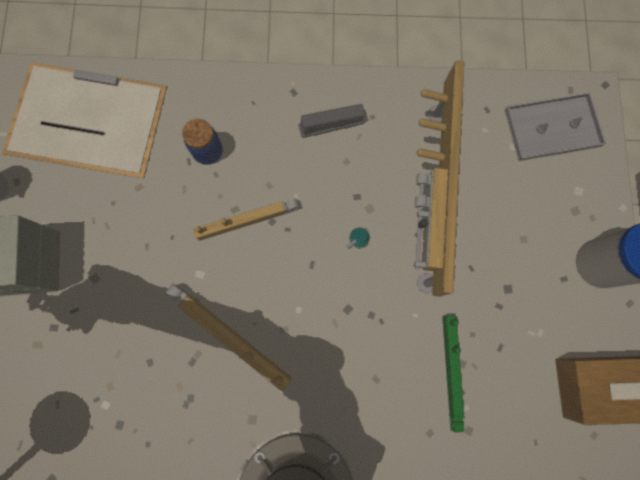

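Top view: candidates are a green hanger (455,372), a large beech hanger (235,340) and a small beech hanger (243,219, knuckle at 292,204). I choose the small beech one. The rail is on the right, with its bolt grip near (422,223). I'll check these in a close crop.

```bash
cat > h.py <<'E'
import numpy as np, cv2
from bench import r, optics
from scipy.spatial.transform import Rotation as Ro
def ray(f,px):
    u=cv2.undistortPoints(np.array([[px]],float),f["K"],f["dist_coeffs"])[0,0]
    R=np.array(f["R"]);return -R.T@f["t"], R.T@np.r_[u,1]
def plane(f,px,z):
    c,d=ray(f,px); return c+d*(z-c[2])/d[2]
def tri(fa,pa,fb,pb):
    (c,d),(e,g)=ray(fa,pa),ray(fb,pb)
    s=np.linalg.lstsq(np.c_[d,-g],e-c,rcond=None)[0]
    p,q=c+d*s[0],e+g*s[1]; return (p+q)/2,np.linalg.norm(p-q)
def proj(f,X):
    return cv2.projectPoints(np.array(X,float).reshape(-1,1,3),cv2.Rodrigues(np.array(f["R"]))[0],np.array(f["t"]),f["K"],f["dist_coeffs"])[0][:,0]
E
python3 - <<'E'
import cv2,numpy as np
t=cv2.imread("pics/top0.png");s=cv2.imread("pics/scene0.png")
z=lambda im,x0,y0,w,h,k:cv2.resize(im[y0:y0+h,x0:x0+w],None,fx=k,fy=k,interpolation=cv2.INTER_CUBIC)
o=np.zeros((600,800,3),np.uint8)
o[:240,:480]=z(t,185,190,120,60,4)
o[:600,480:800]=z(t,405,165,80,150,4)
o[240:600,:240]=z(s,340,200,60,90,4)
o[240:480,240:480]=z(s,235,282,60,60,4)
o=cv2.convertScaleAbs(o,alpha=1.4);cv2.imwrite("pics/c1.png",o)
E
```

```text
(no output)
```

View pics/c1.png

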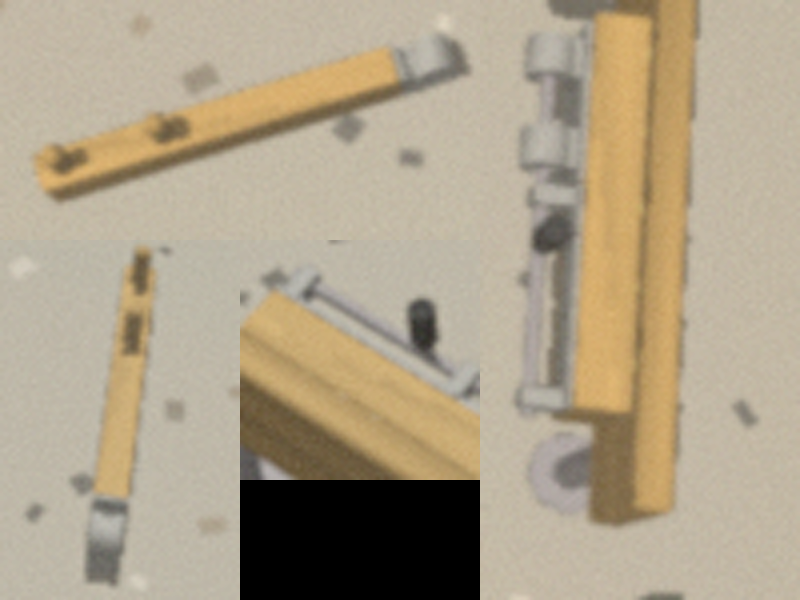

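The crop confirms the small beech hanger: two dowels, with the knuckle at its right end (top view about 292,204). The bolt grip is at about (543,224) in the crop's rail panel, and the jamb block's top corners are clear. Now I'll measure.

```bash
cat > m.py <<'E'
from h import *
from scipy.optimize import least_squares
T=dict(np.load("top.npz"));S=dict(np.load("scene.npz"))
c=lambda u,v,x0,y0,U=0,V=0:((u-U+.5)/4-.5+x0,(v-V+.5)/4-.5+y0)
rc=lambda u,v:c(u,v,405,165,480,0)
P=[plane(T,rc(*p),.165)[:2] for p in[(597,14),(651,16),(572,407),(630,412)]]
M=np.array([(45,-17),(45,-46),(-150,-17),(-150,-46)])/1e3
def sim(M,P):
    P=np.array(P);f=lambda q:(M@Ro.from_euler('z',q[2]).as_matrix()[:2,:2].T+q[:2]-P).ravel()
    s=least_squares(f,[*P.mean(0),0]);return s.x,s.fun.reshape(-1,2)
q,e=sim(M,P);print("rail",q,np.degrees(q[2]),"res mm\n",(e*1e3).round(1))
# board back edge direction
g=T["color"].astype(int);hsv=cv2.cvtColor(T["color"],cv2.COLOR_BGR2HSV)
pts=[]
for v in range(75,285):
    row=hsv[v,:,1].astype(float); x=np.arange(440,475); s=row[440:475]
    hi=np.where(s>90)[0]
    if len(hi):
        i=hi[-1]; pts.append(plane(T,(x[i]+(s[i]-90)/max(s[i]-s[i+1],1),v),.17)[:2])
pts=np.array(pts);vx,vy,x0,y0=cv2.fitLine(pts.astype(np.float32),cv2.DIST_HUBER,0,1e-4,1e-4).ravel()
a=np.arctan2(vy,vx);a=a if abs(a)<1.6 else a-np.pi*np.sign(a)
d=np.array([np.cos(a),np.sin(a)]);print("back edge yaw",np.degrees(a),"rail-y of it",((np.array([x0,y0])-q[:2])@[-d[1],d[0]])*1e3)
k,er=tri(T,rc(556,225),S,c(422,306,235,282,240,240));print("knob top",k,er)
R2=Ro.from_euler('z',q[2]).as_matrix()[:2,:2];kr=R2.T@(k[:2]-q[:2]);print("knob in rail mm",kr*1e3)
# hanger: top view
hc=lambda u,v:c(u,v,185,190)
for n,p,z in[("A",(390,48),.036),("B",(403,80),.036),("C",(36,157),.036),("D",(53,192),.036)]:
    print(n,plane(T,hc(*p),z))
sc=lambda u,v:c(u,v,340,200,0,240)
for n,p in[("A",(130,498)),("B",(95,497)),("C",(152,249)),("D",(135,247))]: print("S",n,plane(S,sc(*p),.036))
def mask(F,x0,y0,w,h):
    b=cv2.cvtColor(F["color"],cv2.COLOR_BGR2HSV)
    m=((b[...,1]>95)&(b[...,0]<30)).astype(np.uint8);o=np.zeros_like(m);o[y0:y0+h,x0:x0+w]=m[y0:y0+h,x0:x0+w];return o
for n,F,bx in(("T",T,(185,190,120,60)),("S",S,(340,195,60,95))):
    m=mask(F,*bx);ys,xs=np.nonzero(m);w=np.array([plane(F,p,.036)[:2] for p in zip(xs,ys)])
    print(n,m.sum(),cv2.minAreaRect((w*1e3).astype(np.float32)))
o=r.get_obs();Rm=Ro.from_rotvec(o["orientation"]).as_matrix();print(Rm.round(3))
E
python3 m.py
```

```text
rail [ 0.59179218 -0.23084527 -0.08624844] -4.94167171445068 res mm
 [[ 2.2  1.4]
 [ 0.  -1.4]
 [-0.7  1. ]
 [-1.5 -1. ]]
back edge yaw -4.7794023 rail-y of it -64.38598248320282
knob top [ 0.5219713  -0.22374511  0.19146795] 0.0011895993744452395
knob in rail mm [-70.17297579   1.05928365]
A [0.59530613 0.04528686 0.036     ]
B [0.57757492 0.03768828 0.036     ]
C [0.53053169 0.23135616 0.036     ]
D [0.51173464 0.22111009 0.036     ]
S A [0.59986138 0.04822866 0.036     ]
S B [0.5811517  0.03860539 0.036     ]
S C [0.52348606 0.25001538 0.036     ]
S D [0.51258598 0.24608084 0.036     ]
T 1047 ((551.8783569335938, 135.94406127929688), (27.28150177001953, 196.3341522216797), 19.19858169555664)
S 373 ((553.2303466796875, 146.5780487060547), (17.92943000793457, 211.4064178466797), 19.214487075805664)
[[-0.893  0.45  -0.001]
 [ 0.45   0.893 -0.002]
 [-0.    -0.002 -1.   ]]
```

```bash
python3 -m creep '{"rows":[[-5.7,-6.1,0.5,0,0,1.2,50],[-5.7,-6.1,0.5,0,0,2.4,50],[-5.7,-6.1,0.5,0,0,3.6,50],[-5.7,-6.1,0.5,0,0,4.8,50],[-16.4,-18.7,0,0,0,6,50],[-16.4,-18.7,0,0,0,7.2,50],[-16.4,-18.7,0,0,0,8.5,50],[-16.4,-18.7,0,0,0,8.5,50],[-16.4,-18.7,0,0,0,8.5,50],[-16.4,-18.7,0,0,0,8.5,50]]}' 30
cat > go.py <<'E'
import sys
from h import *
# usage: go.py x y z yawdeg(of tool y axis) -> shift/turn units from current measured pose
o=r.get_obs();Rm=Ro.from_rotvec(o["orientation"]).as_matrix();p=o["tcp_pos"]
x,y,z,a=map(float,sys.argv[1:]);a=np.radians(a)
yy=np.array([np.cos(a),np.sin(a),0]);zz=np.array([0,0,-1.]);G=np.c_[np.cross(yy,zz),yy,zz]
print("clock",o["clock"],"tcp",p.round(4),"ydir",np.degrees(np.arctan2(Rm[1,1],Rm[0,1])).round(2),"F",np.round(o["contact_force"],1),"w",o["grip_width"],"joints",np.round(o["joints"],2))
print("shift",(Rm.T@(np.array([x,y,z])-p)/.025).round(2),"turn",(np.degrees(Ro.from_matrix(Rm.T@G).as_rotvec())/8).round(2))
print("tool axes\n",Rm.round(3))
E
python3 go.py 0.522 -0.2237 0.235 -4.85
```

```text
clock: 1.35
tcp_pos: [0.4505, 0.0362, 0.2383]
orientation: [-2.311, -2.128, -0.001]
contact_force: [1.3, 0.5, 0.3]
grip_width: 0.0502
gripper_force: 0.0
clock 1.35 tcp [0.4505 0.0362 0.2383] ydir -4.73 F [1.3 0.5 0.3] w 0.050153672134664755 joints [-0.71  0.1   0.53  2.09 -0.06  0.96 -0.22]
shift [-10.13   3.71   0.13] turn [ 0.   -0.    0.02]
tool axes
 [[ 0.082  0.997  0.   ]
 [ 0.997 -0.082  0.001]
 [ 0.001  0.    -1.   ]]
```

```bash
python3 -m creep '{"rows":[[-9,3.6,0,0,0,0,50],[-9,3.6,0,0,0,0,50],[-9,3.6,0,0,0,0,50],[-9,3.6,0,0,0,0,50],[-9,3.6,0,0,0,0,50],[-9,3.6,0,0,0,0,50],[-9,3.6,0,0,0,0,50]]}' 30
python3 go.py 0.522 -0.2237 0.176 -4.85
python3 - <<'E'
from h import *
o=np.zeros((480,700,3),np.uint8)
T=optics.grab_frame("top");S=optics.grab_frame("scene")
z=lambda im,x0,y0,w,h,k:cv2.resize(im[y0:y0+h,x0:x0+w],None,fx=k,fy=k,interpolation=cv2.INTER_CUBIC)
o[:,:320]=z(T["color"],385,160,80,120,4);o[:,340:700]=z(S["color"],245,240,90,120,4)
cv2.imwrite("pics/c2.png",cv2.convertScaleAbs(o,alpha=1.5))
E
```

```text
clock: 2.22
tcp_pos: [0.5215, -0.1917, 0.2378]
orientation: [-2.308, -2.13, -0.001]
contact_force: [0.2, -0.4, 0.4]
grip_width: 0.0501
gripper_force: 0.0
clock 2.225 tcp [ 0.5215 -0.1917  0.2378] ydir -4.61 F [ 0.2 -0.4  0.4] w 0.05010478510352932 joints [-0.29  0.33  0.67  1.88 -0.24  1.02  0.4 ]
shift [-1.27  0.13  2.47] turn [-0.   -0.01  0.03]
tool axes
 [[ 0.08   0.997 -0.001]
 [ 0.997 -0.08   0.001]
 [ 0.001 -0.001 -1.   ]]
```

View pics/c2.png

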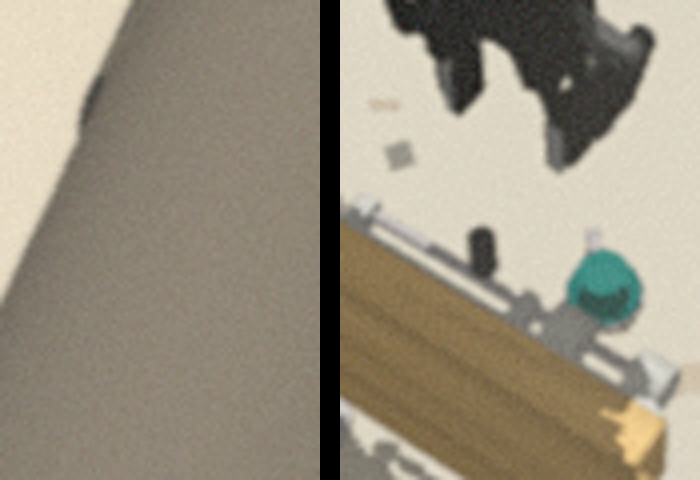

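The arm blocks the top view. In the scene view the open fingers are above the knob (scene about 280,299), still short of it in y. I'll move over it, lower and close.

```bash
python3 -m creep '{"rows":[[-0.65,0.1,0,0,0,0.03,50],[-1.27,0.13,0,0,0,0.03,50],[-1.27,0.13,0,0,0,0.03,50],[-1.27,0.13,1.2,0,0,0.03,50],[-1.27,0.13,2.45,0,0,0.03,50],[-1.27,0.13,2.45,0,0,0.03,50],[-1.27,0.13,2.45,0,0,0.03,0],[-1.27,0.13,2.45,0,0,0.03,0],[-1.27,0.13,2.45,0,0,0.03,0],[-1.27,0.13,2.45,0,0,0.03,0]]}' 30
python3 go.py 0.4743 -0.2197 0.176 -4.85
```

```text
clock: 3.58
tcp_pos: [0.5228, -0.2258, 0.1782]
orientation: [2.315, 2.122, 0.002]
contact_force: [-1.5, -0.1, 5.9]
grip_width: 0.0125
gripper_force: 29.6
clock 3.575 tcp [ 0.5228 -0.2258  0.1782] ydir -4.99 F [-1.5 -0.1  5.9] w 0.012490234507159652 joints [-0.19  0.43  0.64  1.91 -0.32  0.91  0.51]
shift [ 0.08 -1.96  0.09] turn [ 0.02  0.   -0.02]
tool axes
 [[ 0.087  0.996  0.002]
 [ 0.996 -0.087 -0.   ]
 [-0.     0.002 -1.   ]]
```

```bash
python3 -m creep '{"rows":[[0,-0.25,0,0,0,0,0],[0,-0.5,0,0,0,0,0],[0,-0.75,0,0,0,0,0],[0,-1.0,0,0,0,0,0],[0,-1.25,0,0,0,0,0],[0,-1.5,0,0,0,0,0],[0,-1.75,0,0,0,0,0],[0,-1.85,0,0,0,0,0],[0,-1.95,0,0,0,0,0],[0,-1.95,0,0,0,0,0]]}' 30
python3 go.py 0.4743 -0.2197 0.176 -4.85
```

```text
clock: 4.82
tcp_pos: [0.475, -0.2217, 0.1782]
orientation: [2.313, 2.12, 0.003]
contact_force: [2.0, -0.5, 7.3]
grip_width: 0.0129
gripper_force: 29.8
clock 4.825 tcp [ 0.475  -0.2217  0.1782] ydir -4.98 F [ 2.  -0.5  7.3] w 0.012907789913449796 joints [-0.21  0.35  0.66  2.01 -0.28  0.86  0.51]
shift [ 0.08 -0.03  0.09] turn [ 0.03  0.   -0.02]
tool axes
 [[ 0.087  0.996  0.004]
 [ 0.996 -0.087 -0.001]
 [-0.001  0.004 -1.   ]]
```

```bash
python3 -m creep '{"rows":[[0,-0.06,0,0,0,0,0],[0,-0.12,0,0,0,0,0],[0,-0.12,0,0,0,0,0]]}' ; python3 -m creep '{"rows":[[0,-0.06,0,0,0,0,0],[0,-0.12,0,0,0,0,0],[0,-0.12,0,0,0,0,0]]}'
```

```text
clock: 5.2
tcp_pos: [0.4749, -0.2217, 0.1784]
orientation: [2.309, 2.118, 0.007]
contact_force: [11.3, -3.4, -2.8]
grip_width: 0.0126
gripper_force: 29.4
clock: 5.58
tcp_pos: [0.4747, -0.2217, 0.1785]
orientation: [2.303, 2.116, 0.01]
contact_force: [20.6, -5.3, -12.5]
grip_width: 0.0127
gripper_force: 29.4
```

The bolt is on its stop: force is rising without motion. Release and lift.

```bash
python3 -m creep '{"rows":[[0,0,0,0,0,0,45],[0,0,0,0,0,0,45],[0,0,0,0,0,0,45],[0,0.1,-1.5,0,0,0,45],[0,0.15,-3,0,0,0,80],[0,0.15,-3,0,0,0,80],[2,0.15,-3,0,0,0,80],[4,0.15,-3,0,0,0,80],[6,0.15,-3,0,0,0,80],[8,0.5,-3,0,0,0,80]]}'
python3 go.py 0.5634 0.1062 0.15 19.3
```

```text
clock: 6.82
tcp_pos: [0.4962, -0.0211, 0.2509]
orientation: [-2.315, -2.121, 0.002]
contact_force: [1.3, 0.1, 0.7]
grip_width: 0.08
gripper_force: 0.0
clock 6.825 tcp [ 0.4962 -0.0211  0.2509] ydir -5.01 F [1.3 0.1 0.7] w 0.08003206580611413 joints [-0.61  0.18  0.61  1.99 -0.12  1.01 -0.03]
shift [5.3  2.24 4.03] turn [-0.01 -0.01 -3.04]
tool axes
 [[ 0.087  0.996 -0.002]
 [ 0.996 -0.087  0.   ]
 [ 0.    -0.002 -1.   ]]
```

```bash
python3 -m creep '{"rows":[[1.5,0.8,0,0,0,-1,80],[3,1.5,0,0,0,-2,80],[5,2.2,2,0,0,-3.04,80],[5,2.2,4,0,0,-3.04,80],[5,2.2,4,0,0,-3.04,80],[5,2.2,4,0,0,-3.04,80]]}'
python3 go.py 0.5634 0.1062 0.016 19.3
python3 - <<'E'
from h import *
o=np.zeros((480,800,3),np.uint8)
T=optics.grab_frame("top");S=optics.grab_frame("scene")
z=lambda im,x0,y0,w,h,k:cv2.resize(im[y0:y0+h,x0:x0+w],None,fx=k,fy=k,interpolation=cv2.INTER_CUBIC)
o[:,:320]=z(T["color"],385,160,80,120,4);o[:,320:800]=z(S["color"],310,190,120,120,4)
cv2.imwrite("pics/c3.png",cv2.convertScaleAbs(o,alpha=1.5))
E
```

```text
clock: 7.58
tcp_pos: [0.5634, 0.0959, 0.153]
orientation: [1.819, 2.561, -0.0]
contact_force: [0.6, -0.9, 0.9]
grip_width: 0.0801
gripper_force: 0.0
clock 7.575 tcp [0.5634 0.0959 0.153 ] ydir 19.22 F [ 0.6 -0.9  0.9] w 0.08012862835877298 joints [-0.62  0.43  0.44  1.91 -0.24  0.85  0.28]
shift [0.39 0.13 5.48] turn [ 0.    0.   -0.01]
tool axes
 [[-0.329  0.944  0.001]
 [ 0.944  0.329 -0.   ]
 [-0.001  0.    -1.   ]]
```

View pics/c3.png

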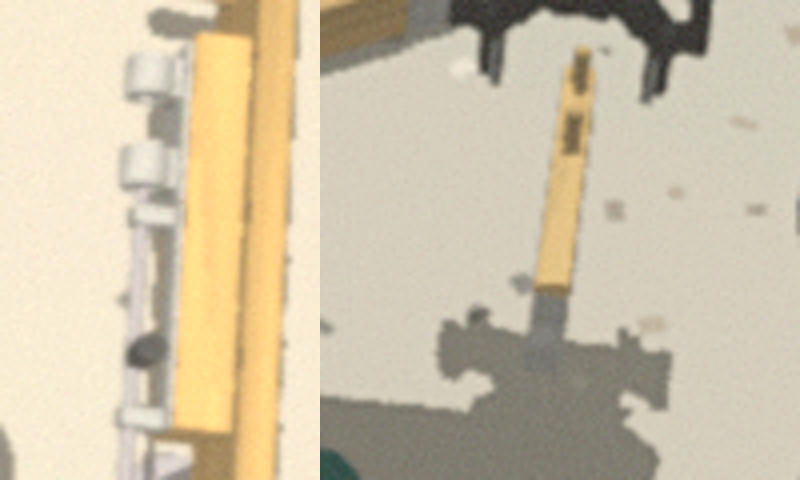

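The bolt knob is now back (crop 148,350) and the bracket gap is clear. The open jaws straddle the bar. Descend and grasp.

```bash
python3 -m creep '{"rows":[[0.38,0.13,0,0,0,0,80],[0.38,0.13,1.5,0,0,0,80],[0.38,0.13,3.5,0,0,0,80],[0.38,0.13,4.8,0,0,0,80],[0.38,0.13,5.48,0,0,0,80],[0.38,0.13,5.48,0,0,0,80],[0.38,0.13,5.48,0,0,0,0],[0.38,0.13,5.48,0,0,0,0],[0.38,0.13,5.48,0,0,0,0],[0.38,0.13,5.48,0,0,0,0]]}' 60
python3 -m creep '{"rows":[[0,0,0,0,0,0,0],[0,0,0,0,0,0,0]]}'
python3 go.py 0.5634 0.1062 0.016 19.3
```

```text
clock: 8.93
tcp_pos: [0.5639, 0.1075, 0.0159]
orientation: [1.816, 2.562, 0.003]
contact_force: [-0.9, 0.5, 7.6]
grip_width: 0.0212
gripper_force: 59.8
clock: 9.18
tcp_pos: [0.5639, 0.1075, 0.0159]
orientation: [1.816, 2.562, 0.003]
contact_force: [-0.3, 0.5, 6.2]
grip_width: 0.0207
gripper_force: 59.8
clock 9.175 tcp [0.5639 0.1075 0.0159] ydir 19.33 F [-0.3  0.5  6.2] w 0.020713273347672728 joints [-0.55  0.64  0.33  1.97 -0.36  0.59  0.36]
shift [-0.04 -0.04 -0.  ] turn [ 0.01 -0.    0.  ]
tool axes
 [[-0.331  0.944  0.002]
 [ 0.944  0.331  0.001]
 [ 0.     0.002 -1.   ]]
```

```bash
python3 -m creep '{"rows":[[0,0,-0.5,0,0,0,0],[0,0,-1.2,0,0,0,0],[0,0,-2.2,0,0,0,0],[0,0,-3.2,0,0,0,0],[0,0,-4.2,0,0,0,0],[0,0,-5.16,0,0,0,0],[-1.2,-0.1,-5.16,0,0,0.5,0],[-2.4,-0.25,-5.16,0,0,1,0],[-3.6,-0.4,-5.16,0,0,1.5,0],[-4.8,-0.5,-5.16,0,0,2,0]]}'
python3 -m creep '{"rows":[[-0.7,-0.9,0,0,0,0.5,0],[-1.4,-1.6,0,0,0,1,0],[-1.4,-1.6,0,0,0,1,0],[-1.4,-1.6,0,0,0,1,0]]}'
python3 go.py 0.6061 -0.0701 0.145 -4.85
```

```text
clock: 10.42
tcp_pos: [0.5909, -0.0111, 0.145]
orientation: [2.159, 2.282, 0.001]
contact_force: [0.9, -0.1, -1.7]
grip_width: 0.021
gripper_force: 58.8
clock: 10.92
tcp_pos: [0.5535, -0.0465, 0.1443]
orientation: [2.309, 2.131, 0.002]
contact_force: [-0.0, 0.5, -1.5]
grip_width: 0.0208
gripper_force: 59.1
clock 10.925 tcp [ 0.5535 -0.0465  0.1443] ydir -4.6 F [-0.   0.5 -1.5] w 0.020817813562931397 joints [-0.47  0.44  0.57  1.96 -0.32  0.82  0.19]
shift [-0.77  2.17 -0.03] turn [ 0.01 -0.01  0.03]
tool axes
 [[ 0.08   0.997  0.001]
 [ 0.997 -0.08   0.001]
 [ 0.001  0.001 -1.   ]]
```

```bash
python3 -m creep '{"rows":[[-0.2,0.6,0,0,0,0.03,0],[-0.4,1.3,0,0,0,0.03,0],[-0.77,2.17,0,0,0,0.03,0],[-0.77,2.17,0,0,0,0.03,0],[-0.77,2.17,0,0,0,0.03,0]]}'
python3 go.py 0.6002 -0.1398 0.145 -4.85
python3 - <<'E'
from h import *
o=np.zeros((600,800,3),np.uint8)
T=optics.grab_frame("top");S=optics.grab_frame("scene");np.savez("top2.npz",**T);np.savez("scene2.npz",**S)
z=lambda im,x0,y0,w,h,k:cv2.resize(im[y0:y0+h,x0:x0+w],None,fx=k,fy=k,interpolation=cv2.INTER_CUBIC)
o[:,:400]=z(T["color"],350,145,100,150,4);o[:,400:800]=z(S["color"],260,200,100,150,4)
cv2.imwrite("pics/c4.png",cv2.convertScaleAbs(o,alpha=1.5))
E
```

```text
clock: 11.55
tcp_pos: [0.6055, -0.0706, 0.1435]
orientation: [-2.314, -2.124, 0.001]
contact_force: [-0.2, 0.8, -1.6]
grip_width: 0.0211
gripper_force: 59.1
clock 11.55 tcp [ 0.6055 -0.0706  0.1435] ydir -4.88 F [-0.2  0.8 -1.6] w 0.021090592459772645 joints [-0.39  0.53  0.55  1.83 -0.35  0.88  0.24]
shift [-2.78  0.03 -0.06] turn [-0.01 -0.   -0.  ]
tool axes
 [[ 0.085  0.996 -0.001]
 [ 0.996 -0.085  0.   ]
 [ 0.    -0.001 -1.   ]]
```

View pics/c4.png

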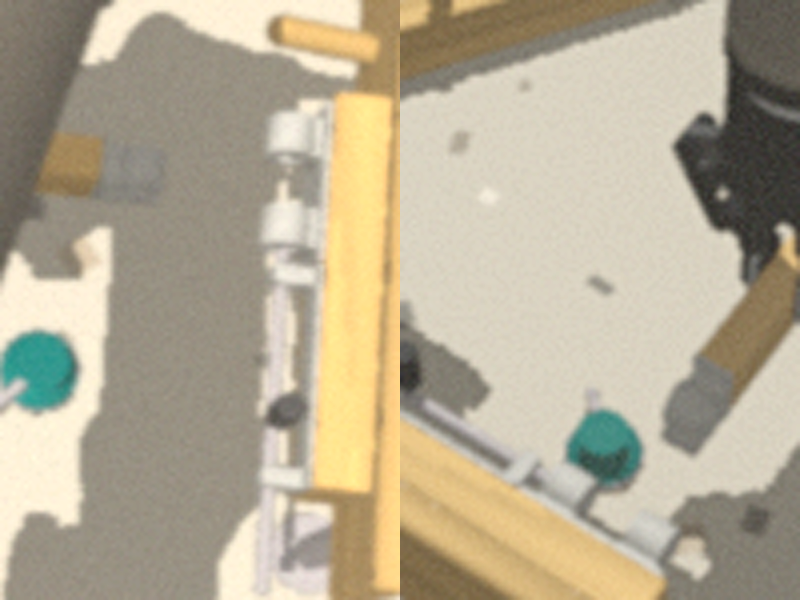

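```bash
cat > ov.py <<'E'
from h import *
import sys
def overlay(T,S,out,rail,hang,tb,sb,k):
    ims=[]
    th=np.linspace(0,2*np.pi,40)
    def fr(q): 
        Rz=Ro.from_euler('z',q[3],degrees=True).as_matrix(); return lambda P:np.array(P,float)/1e3@Rz.T+np.array(q[:3])
    A,B=fr(rail),fr(hang)
    cir=lambda x,y,z,rr=12:[(x,y+rr*np.cos(t),z+rr*np.sin(t)) for t in th]
    L=[(A(cir(x,0,150)),(0,0,255)) for x in(-33,-13,13,33)]
    L+=[(A([(45,-17,165),(45,-46,165),(-150,-46,165),(-150,-17,165),(45,-17,165)]),(0,0,255))]
    L+=[(B(cir(x,-90,21)),(255,0,0)) for x in(-10,10)]
    L+=[(B([(11,-70,36),(-11,-70,36),(-11,-70,0)]),(255,0,0)),(B([(-11,-70,36),(-11,130,36),(11,130,36),(11,-70,36)]),(255,0,0))]
    for F,b in((T,tb),(S,sb)):
        x0,y0,w,h=b
        im=cv2.convertScaleAbs(cv2.resize(F["color"][y0:y0+h,x0:x0+w],None,fx=k,fy=k,interpolation=cv2.INTER_CUBIC),alpha=1.5)
        for P,c in L:
            p=(proj(F,P)-[x0,y0]+.5)*k-.5
            cv2.polylines(im,[np.round(p*16).astype(int).reshape(-1,1,2)],False,c,1,cv2.LINE_AA,4)
        ims.append(im)
    cv2.imwrite(out,np.hstack(ims))
E
python3 - <<'E'
from ov import *
T=dict(np.load("top2.npz"));S=dict(np.load("scene2.npz"))
t=r.get_obs()["tcp_pos"];d=np.radians(-4.88)
hang=[t[0]+.001*np.sin(d),t[1]-.001*np.cos(d),.1435-.016,-4.88]
overlay(T,S,"pics/c5.png",[.5925,-.2305,0,-4.85],hang,(358,160,80,100),(310,265,80,100),5)
E
```

```text
(no output)
```

View pics/c5.png

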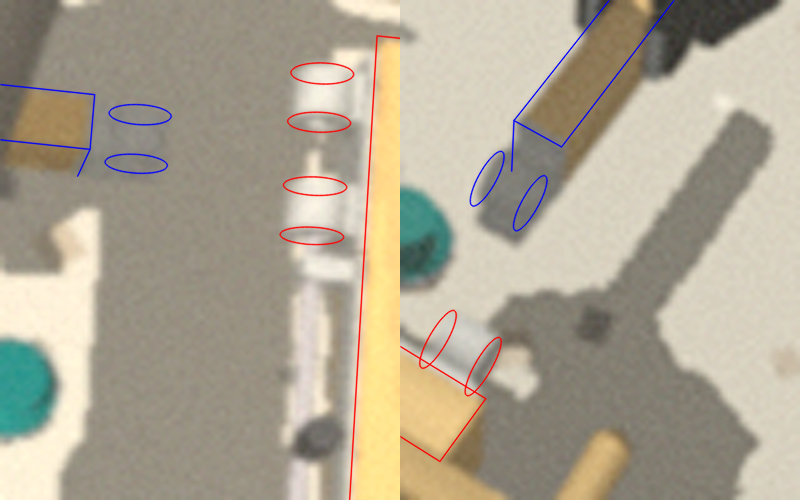

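```bash
cat > prof.py <<'E'
from h import *
from scipy.ndimage import map_coordinates
def fr(q):
    Rz=Ro.from_euler('z',q[3],degrees=True).as_matrix(); return lambda P:np.array(P,float)/1e3@Rz.T+np.array(q[:3])
def prof(F,X,p0,p1,n,side,ch):
    # profile p0->p1 in frame X (mm), averaged across +-side vectors
    s=np.linspace(0,1,n)[:,None];P=np.array(p0)+s*(np.array(p1)-np.array(p0))
    out=[]
    b=F["color"];h=cv2.cvtColor(b,cv2.COLOR_BGR2HSV)
    im={"s":h[...,1],"v":h[...,2]}[ch].astype(float)
    for k in np.linspace(-1,1,5):
        p=proj(F,X(P+k*np.array(side)));out.append(map_coordinates(im,[p[:,1],p[:,0]],order=1))
    return np.mean(out,0).round().astype(int)
E
cat > run.py <<'E'
from prof import *
import sys
n=sys.argv[1]
F={"T":dict(np.load(f"top{n}.npz")),"S":dict(np.load(f"scene{n}.npz"))}
o=r.get_obs();t=o["tcp_pos"];d=np.radians(-4.88)
A=fr([.5925,-.2305,0,-4.85]);B=fr([t[0]+.001*np.sin(d),t[1]-.001*np.cos(d),t[2]-.016,-4.88])
def show(lab,*a):
    for c in "sv": print(lab,c,prof(*a,c).tolist())
for k,f in F.items():
    print("==",k)
    show("bar end y -118..-54 step2",f,B,(0,-118,36),(0,-54,36),33,(4,0,0))
    show("bar across x 24..-32 step2, y=-62",f,B,(24,-62,36),(-32,-62,36),29,(0,4,0))
    show("knuckle across x 24..-32 y=-90 z=33",f,B,(24,-90,33),(-32,-90,33),29,(0,3,0))
    show("brk far across y 24..-20 z150",f,A,(23,24,150),(23,-20,150),23,(4,0,0))
    show("brk near across y 24..-20",f,A,(-23,24,150),(-23,-20,150),23,(4,0,0))
    show("brk along x 50..-44 z162 step2",f,A,(50,0,162),(-44,0,162),48,(0,3,0))
E
python3 run.py 2
```

```text
== T
bar end y -118..-54 step2 s [38, 37, 38, 37, 36, 37, 35, 35, 36, 33, 27, 23, 19, 19, 20, 18, 19, 22, 17, 21, 20, 20, 21, 22, 34, 74, 106, 115, 114, 114, 114, 115, 114]
bar end y -118..-54 step2 v [101, 101, 100, 101, 101, 102, 101, 101, 100, 98, 94, 93, 94, 96, 97, 97, 97, 96, 94, 92, 92, 95, 96, 96, 96, 102, 106, 108, 110, 108, 109, 110, 110]
bar across x 24..-32 step2, y=-62 s [33, 34, 35, 33, 36, 37, 44, 70, 101, 112, 112, 113, 113, 112, 112, 112, 113, 112, 108, 103, 95, 84, 71, 48, 39, 37, 37, 39, 37]
bar across x 24..-32 step2, y=-62 v [100, 100, 100, 100, 100, 100, 101, 104, 108, 109, 109, 108, 108, 108, 108, 109, 109, 104, 97, 93, 90, 88, 90, 96, 99, 99, 99, 100, 100]
knuckle across x 24..-32 y=-90 z=33 s [39, 37, 38, 36, 35, 35, 34, 31, 24, 20, 19, 18, 20, 20, 19, 21, 22, 22, 23, 24, 23, 23, 30, 36, 36, 36, 36, 37, 37]
knuckle across x 24..-32 y=-90 z=33 v [100, 100, 100, 99, 100, 100, 99, 98, 97, 96, 96, 96, 97, 97, 97, 97, 95, 92, 89, 90, 91, 90, 93, 99, 101, 101, 100, 100, 101]
brk far across y 24..-20 z150 s [37, 37, 36, 36, 36, 35, 31, 26, 22, 21, 21, 21, 22, 21, 21
[... 2264 characters left out ...]
, 14, 13, 13, 14, 13, 14, 15, 13, 14, 30, 70, 102, 108, 106, 106]
brk near across y 24..-20 v [67, 57, 56, 57, 71, 100, 127, 138, 140, 140, 137, 133, 127, 118, 112, 118, 135, 143, 146, 149, 150, 149, 149]
brk along x 50..-44 z162 step2 s [30, 33, 36, 38, 43, 44, 32, 18, 15, 14, 14, 14, 13, 13, 14, 13, 13, 15, 24, 29, 29, 29, 30, 30, 28, 28, 30, 30, 29, 22, 17, 14, 14, 14, 14, 13, 13, 14, 13, 12, 13, 19, 22, 22, 22, 18, 16, 15]
brk along x 50..-44 z162 step2 v [138, 141, 142, 140, 136, 123, 98, 88, 109, 132, 137, 139, 138, 140, 140, 138, 137, 139, 142, 144, 144, 144, 144, 145, 144, 144, 143, 133, 109, 87, 88, 112, 133, 137, 138, 139, 139, 140, 139, 136, 137, 137, 136, 131, 121, 124, 136, 140]
```

```bash
python3 - <<'E'
from prof import *
f=dict(np.load("scene2.npz"))
t=[.6055,-.0706,.1435];d=np.radians(-4.88)
B=fr([t[0]+.001*np.sin(d),t[1]-.001*np.cos(d),t[2]-.016,-4.88])
for y in(-64,-52,-40,-28,40,50,75,85,95,125):
    print(y,prof(f,B,(22,y,36),(-22,y,36),23,(0,3,0),"s").tolist())
for x in(9,0,-9): print("end",x,prof(f,B,(x,106,36),(x,154,36),25,(1.5,0,0),"s").tolist(),prof(f,B,(x,106,36),(x,154,36),25,(1.5,0,0),"v").tolist())
x0,y0,w,h=320,170,130,130
im=cv2.convertScaleAbs(cv2.resize(f["color"][y0:y0+h,x0:x0+w],None,fx=4.6,fy=4.6,interpolation=cv2.INTER_CUBIC),alpha=1.6)
cv2.imwrite("pics/c6.png",im)
E
```

```text
-64 [37, 66, 97, 94, 100, 93, 88, 84, 88, 88, 86, 86, 83, 83, 81, 68, 42, 30, 29, 29, 28, 29, 29]
-52 [38, 65, 94, 100, 98, 96, 97, 101, 97, 97, 100, 99, 99, 101, 100, 75, 42, 31, 28, 28, 28, 29, 28]
-40 [39, 64, 94, 101, 97, 95, 103, 98, 95, 100, 100, 100, 98, 100, 97, 75, 43, 30, 28, 29, 29, 29, 30]
-28 [37, 63, 96, 99, 97, 98, 99, 99, 100, 98, 98, 96, 98, 98, 97, 72, 43, 29, 28, 28, 29, 29, 29]
40 [43, 68, 93, 101, 99, 75, 39, 30, 26, 25, 27, 27, 29, 33, 33, 32, 36, 24, 32, 31, 27, 25, 24]
50 [41, 58, 69, 68, 54, 29, 27, 40, 29, 32, 24, 31, 31, 29, 23, 40, 37, 31, 29, 29, 33, 27, 24]
75 [40, 65, 88, 78, 49, 29, 26, 21, 28, 37, 37, 23, 24, 28, 35, 31, 29, 31, 34, 29, 29, 24, 25]
85 [40, 66, 96, 103, 103, 101, 104, 96, 80, 52, 28, 28, 32, 32, 29, 29, 37, 26, 25, 31, 30, 36, 30]
95 [44, 70, 94, 100, 100, 104, 105, 105, 106, 102, 85, 46, 28, 26, 37, 37, 27, 31, 23, 27, 26, 35, 24]
125 [29, 27, 28, 30, 42, 75, 101, 105, 105, 104, 100, 98, 96, 97, 94, 83, 56, 33, 24, 30, 29, 28, 26]
end 9 [104, 103, 102, 104, 104, 102, 104, 106, 106, 107, 104, 93, 76, 53, 36, 31, 29, 28, 31, 29, 30, 30, 28, 27, 28] [121, 105, 99, 98, 105, 116, 128, 136, 138, 138, 138, 138, 140, 141, 142, 144, 145, 144, 144, 144, 143, 143, 143, 143, 144]
end 0 [99, 103, 103, 101, 100, 99, 98, 98, 96, 97, 98, 100, 93, 77, 61, 50, 41, 35, 31, 29, 29, 27, 28, 28, 28] [114, 112, 102, 96, 89, 84, 82, 82, 82, 83, 85, 92, 98, 103, 108, 117, 127, 135, 141, 144, 144, 144, 144, 143, 143]
end -9 [24, 19, 20, 25, 35, 27, 28, 40, 50, 63, 74, 90, 97, 89, 95, 104, 108, 109, 107, 97, 77, 53, 35, 29, 28] [38, 37, 38, 39, 41, 41, 40, 42, 47, 55, 64, 69, 72, 78, 83, 93, 107, 121, 132, 139, 142, 143, 143, 142, 142]
```

View pics/c6.png

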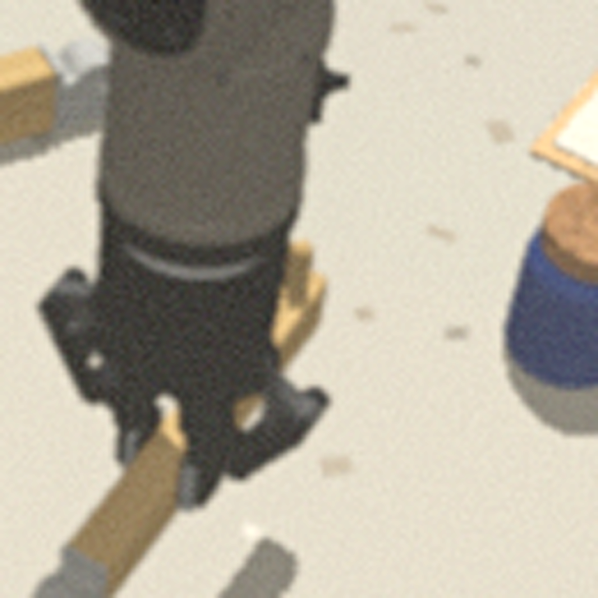

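The scene crop shows the hanger held by both pads with no visible pitch. The bar edges stay parallel to the prediction along their length. Relative x agrees. Relative y looks about 2–3 mm too far out, and I'll confirm that with a gentle touch on the leaf plate. Insert now.

```bash
python3 -m creep '{"rows":[[-0.5,0.01,-0.06,0,0,0,0],[-1,0.02,-0.06,0,0,0,0],[-1.5,0.03,-0.06,0,0,0,0],[-1.8,0.03,-0.06,0,0,0,0],[-2.1,0.03,-0.06,0,0,0,0],[-2.3,0.03,-0.06,0,0,0,0],[-2.5,0.03,-0.06,0,0,0,0],[-2.65,0.03,-0.06,0,0,0,0],[-2.72,0.03,-0.06,0,0,0,0],[-2.72,0.03,-0.06,0,0,0,0]]}'
python3 go.py 0.6002 -0.1398 0.145 -4.85
```

```text
clock: 12.9
tcp_pos: [0.6005, -0.1387, 0.1453]
orientation: [-2.314, -2.124, -0.0]
contact_force: [-0.2, 0.9, -2.0]
grip_width: 0.0211
gripper_force: 59.1
clock 12.9 tcp [ 0.6005 -0.1387  0.1453] ydir -4.91 F [-0.2  0.9 -2. ] w 0.021146927912061828 joints [-0.28  0.54  0.56  1.81 -0.35  0.89  0.35]
shift [-0.04 -0.01  0.01] turn [-0.   -0.   -0.01]
tool axes
 [[ 0.086  0.996 -0.   ]
 [ 0.996 -0.086  0.   ]
 [ 0.    -0.    -1.   ]]
```

```bash
python3 -m creep '{"rows":[[-0.1,0,0,0,0,0,0],[-0.1,0,0,0,0,0,0]]}'|sed -n '1,4p'; python3 -m creep '{"rows":[[-0.06,0,0,0,0,0,0],[-0.06,0,0,0,0,0,0]]}'|sed -n '1,4p';python3 -m creep '{"rows":[[-0.04,0,0,0,0,0,0],[-0.04,0,0,0,0,0,0]]}'|sed -n '1,4p'
```

```text
clock: 13.15
tcp_pos: [0.6003, -0.1414, 0.1454]
orientation: [2.315, 2.124, -0.0]
contact_force: [0.1, -0.4, -1.2]
clock: 13.4
tcp_pos: [0.6001, -0.1429, 0.1454]
orientation: [2.315, 2.124, -0.0]
contact_force: [-0.2, -0.8, -2.2]
clock: 13.65
tcp_pos: [0.6001, -0.1439, 0.1454]
orientation: [2.315, 2.124, 0.0]
contact_force: [-0.1, 0.1, -2.2]
```

```bash
python3 -m creep '{"rows":[[-0.04,0,0,0,0,0,0],[-0.04,0,0,0,0,0,0]]}'|sed -n '2,4p'; python3 -m creep '{"rows":[[-0.04,0,0,0,0,0,0],[-0.04,0,0,0,0,0,0]]}'|sed -n '2,4p'
```

```text
tcp_pos: [0.6, -0.1447, 0.1454]
orientation: [-2.314, -2.124, -0.0]
contact_force: [-0.3, 0.7, -0.9]
tcp_pos: [0.6, -0.1448, 0.1454]
orientation: [-2.313, -2.124, -0.001]
contact_force: [-0.8, 3.4, -0.6]
```

```bash
python3 -m creep '{"rows":[[-0.04,0,0,0,0,0,0],[-0.04,0,0,0,0,0,0]]}'|sed -n '2,4p'
```

```text
tcp_pos: [0.6, -0.1447, 0.1454]
orientation: [-2.312, -2.124, -0.002]
contact_force: [-0.4, 7.7, 1.7]
```

Contact with the plate comes at y = -0.1448, so centred is -0.1423, which matches the vision estimate. Back off, then probe the sides.

```bash
python3 -m creep '{"rows":[[0.1,0,0,0,0,0,0],[0.18,0,0,0,0,0,0],[0.18,0,0,0,0,0,0]]}'|sed -n '2,4p'; python3 -m creep '{"rows":[[0,0.07,0,0,0,0,0],[0,0.07,0,0,0,0,0]]}'|sed -n '2,4p'; python3 -m creep '{"rows":[[0,0.04,0,0,0,0,0],[0,0.04,0,0,0,0,0]]}'|sed -n '2,4p'; python3 -m creep '{"rows":[[0,0.04,0,0,0,0,0],[0,0.04,0,0,0,0,0]]}'|sed -n '2,4p'
```

```text
tcp_pos: [0.6002, -0.1427, 0.1454]
orientation: [2.314, 2.124, -0.001]
contact_force: [0.7, -0.1, -1.9]
tcp_pos: [0.6021, -0.1427, 0.1454]
orientation: [2.314, 2.124, -0.0]
contact_force: [-0.2, -1.0, -2.8]
tcp_pos: [0.603, -0.1425, 0.1454]
orientation: [2.314, 2.124, 0.0]
contact_force: [-1.2, 0.1, -1.2]
tcp_pos: [0.6036, -0.1426, 0.1453]
orientation: [-2.314, -2.124, 0.001]
contact_force: [-1.0, 0.9, -1.4]
```

```bash
python3 -m creep '{"rows":[[0,0.04,0,0,0,0,0],[0,0.04,0,0,0,0,0]]}'|sed -n '2,4p'; python3 -m creep '{"rows":[[0,0.03,0,0,0,0,0],[0,0.03,0,0,0,0,0]]}'|sed -n '2,4p'
```

```text
tcp_pos: [0.6039, -0.1426, 0.1451]
orientation: [-2.314, -2.122, 0.002]
contact_force: [-4.3, 1.1, 0.4]
tcp_pos: [0.6041, -0.1426, 0.145]
orientation: [-2.314, -2.121, 0.003]
contact_force: [-6.6, 1.8, 1.7]
```

```bash
python3 -m creep '{"rows":[[0,-0.1,0,0,0,0,0],[0,-0.22,0,0,0,0,0],[0,-0.27,0,0,0,0,0],[0,-0.27,0,0,0,0,0]]}'|sed -n '2,4p'; python3 -m creep '{"rows":[[0,-0.04,0,0,0,0,0],[0,-0.04,0,0,0,0,0]]}'|sed -n '2,4p'; python3 -m creep '{"rows":[[0,-0.04,0,0,0,0,0],[0,-0.04,0,0,0,0,0]]}'|sed -n '2,4p'; python3 -m creep '{"rows":[[0,-0.04,0,0,0,0,0],[0,-0.04,0,0,0,0,0]]}'|sed -n '2,4p'
```

```text
tcp_pos: [0.5991, -0.1422, 0.1455]
orientation: [2.314, 2.124, 0.0]
contact_force: [0.2, 0.7, -2.0]
tcp_pos: [0.5979, -0.1421, 0.1454]
orientation: [2.314, 2.124, 0.0]
contact_force: [0.6, -0.2, -2.2]
tcp_pos: [0.5973, -0.142, 0.1455]
orientation: [2.314, 2.124, 0.001]
contact_force: [1.4, -0.9, -2.7]
tcp_pos: [0.597, -0.1419, 0.1456]
orientation: [2.312, 2.124, 0.002]
contact_force: [5.2, -0.4, -4.6]
```

```bash
python3 -m creep '{"rows":[[0,0.09,0.01,0,0,0,0],[0.01,0.18,0.02,0,0,0,0],[0.01,0.18,0.02,0,0,0,0],[0.01,0.18,0.02,0,0,0,0]]}'
python3 go.py 0.6004 -0.1423 0.1449 -4.85
python3 - <<'E'
from ov import *
T=optics.grab_frame("top");S=optics.grab_frame("scene");np.savez("top3.npz",**T);np.savez("scene3.npz",**S)
x,y,z=r.get_obs()["tcp_pos"];d=np.radians(-4.88)
overlay(T,S,"pics/c7.png",[.5925,-.2305,0,-4.85],[x-.0038*np.sin(d)*-1,y-.0035,z-.016,-4.88],(380,160,67,100),(325,275,66,100),6)
E
```

```text
clock: 17.77
tcp_pos: [0.6001, -0.1421, 0.1447]
orientation: [-2.314, -2.124, 0.001]
contact_force: [-0.3, -0.4, -1.8]
grip_width: 0.0211
gripper_force: 59.3
clock 17.775 tcp [ 0.6001 -0.1421  0.1447] ydir -4.93 F [-0.3 -0.4 -1.8] w 0.02107886926882007 joints [-0.27  0.54  0.56  1.81 -0.35  0.89  0.36]
shift [-0.01  0.01 -0.01] turn [-0.   -0.   -0.01]
tool axes
 [[ 0.086  0.996 -0.001]
 [ 0.996 -0.086  0.   ]
 [ 0.    -0.001 -1.   ]]
```

View pics/c7.png

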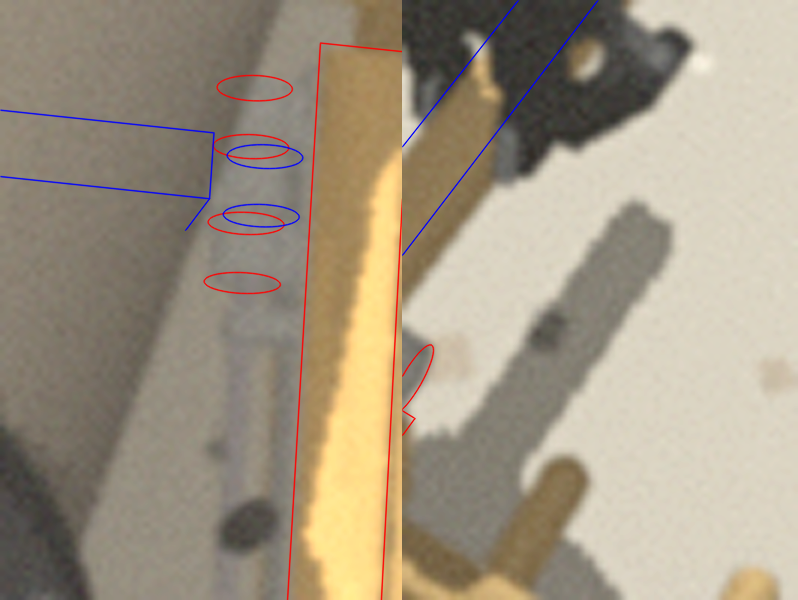

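The top view is mostly covered by the arm, though the knob still sits back (crop 248,525). My scene crop missed the joint, so I'll use one last look at it.

```bash
python3 - <<'E'
import numpy as np,cv2
S=np.load("scene3.npz")["color"]
cv2.imwrite("pics/c8.png",cv2.convertScaleAbs(cv2.resize(S[285:360,275:375],None,fx=8,fy=8,interpolation=cv2.INTER_CUBIC),alpha=1.8))
E
```

```text
(no output)
```

View pics/c8.png

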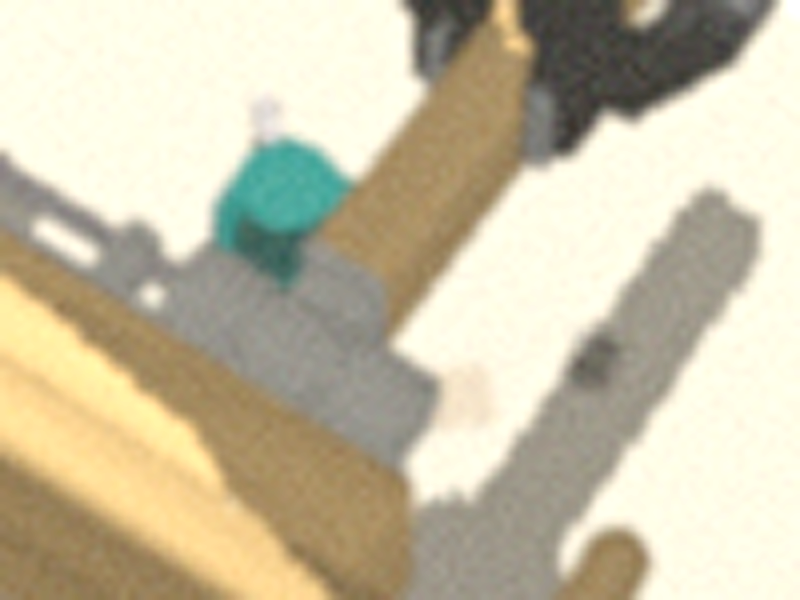

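The hanger's knuckle sits between the two bracket knuckles, and their top silhouettes are in line (crop about 180,270 to 430,390). The chestpiece hasn't moved, and the force shows no contact. Settle, then hand in.

```bash
python3 -m creep '{"rows":[[-0.01,0.01,-0.01,0,0,0,0],[-0.01,0.01,-0.01,0,0,0,0],[-0.01,0.01,-0.01,0,0,0,0],[-0.01,0.01,-0.01,0,0,0,0]]}' && python3 -c "
from bench import r
print(r.hand_in())"
```

```text
clock: 18.38
tcp_pos: [0.6007, -0.1423, 0.1451]
orientation: [2.314, 2.124, 0.0]
contact_force: [0.7, 0.4, -1.6]
grip_width: 0.021
gripper_force: 59.3
the job is handed in; nothing more can be done
None
```

The job is handed in at 18.4 s: the bolt is fully back on its stop, and the hanger is held level in the bracket gap with its knuckle centred side to side and front to back by touch. The hole height rests on the arm's own measurement, and the last force reading showed no contact.

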